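# Press the brass guide strip behind the fence lip and hold it home

## Task

Fit the loose brass guide strip into whichever of the two channels of the green fence rail is empty: lower it upright behind the front lip, push it down against the spring until it is fully home on the channel floor, and hold it pressed there. Finish while still holding it pressed home, so that I can tighten the clamp screws; do not let go, and leave the other things on the bench where they are.

Things in the scene. Friction and masses are not known exactly. Their poses are not given: they have to be found in the camera images.
- strip_center (a point): centre (half-way up, 30 mm above its foot) of the loose brass guide strip, a plain straight bar 16 mm thick (its x), 90 mm long (its y), 60 mm high (its z), 0.25 kg, standing free on its long edge on the bench. Fully home its foot is on the channel floor and 30 mm or more of it stands above the lip and the wall
- rail: the green cast fence rail, fixed to the bench: middle of its underside, axes as for the channels; 226 mm long (y), 70 mm deep (x). Each channel has in front (-x) a lip 6 mm thick, its top flared outward as a lead-in from 20 to 27 mm above the channel floor; behind (+x) an upright wall 12 mm thick, 30 mm above the floor; and end cheeks 24 mm above the floor
- channel_left (a point): centre of the floor (14 mm above the bench) of the left channel (towards +y) of the green fence rail; x points across the channel away from the robot, y along it, z up. The channel is a straight upright slot 98 mm long (y), 20 mm wide (x). When empty, its ejector bar is seen in it and its two clamp screws stick 12 mm out of the lip; else the fitted strip fills it
- channel_right (a point): centre of the floor (14 mm above the bench) of the right channel (towards -y) of the green fence rail; x points across the channel away from the robot, y along it, z up. The channel is a straight upright slot 98 mm long (y), 20 mm wide (x). When empty, its ejector bar is seen in it and its two clamp screws stick 12 mm out of the lip; else the fitted strip fills it
- fitted_center (a point): centre (half-way up) of the strip that is already screwed home in one of the two channels, identical to the loose one; it cannot be moved. The channel that it stands in is taken
- ejector_left (a joint): how far the ejector bar of the left channel is pushed down, m: 0 up (bar top 12 mm above the floor), 0.012 when a strip stands on the floor, the solid stop. Bar 12 x 70 mm. Its spring pushes up with about 5 N at 0 and 14 N fully down, so a strip let go rises again. Under the fitted strip this reading means nothing
- ejector_right (a joint): how far the ejector bar of the right channel is pushed down, m: 0 up (bar top 12 mm above the floor), 0.012 when a strip stands on the floor, the solid stop. Bar 12 x 70 mm. Its spring pushes up with about 5 N at 0 and 14 N fully down, so a strip let go rises again. Under the fitted strip this reading means nothing
- offcut_mid (a point): bystander, to be left alone: solid brass off-cut block, 30 x 35 x 25 high (mm); this point is on its axis or middle, 12 mm above the bench
- bush_mid (a point): bystander, to be left alone: turned steel bush, 38 diameter, 34 high (mm); this point is on its axis or middle, 17 mm above the bench
- oil_mid (a point): bystander, to be left alone: white plastic oil bottle, 52 diameter, 130 high (mm); this point is on its axis or middle, 65 mm above the bench
- tin_mid (a point): bystander, to be left alone: round tin, 68 diameter, 75 high (mm); this point is on its axis or middle, 37 mm above the bench
- wrench_mid (a point): bystander, to be left alone: steel wrench lying flat, about 180 long (mm); this point is on its axis or middle, 5 mm above the bench
- pushblock_mid (a point): bystander, to be left alone: wooden push block with a grip rib, 50 x 100 x 42 high (mm); this point is on its axis or middle, 20 mm above the bench
- nutcup_mid (a point): bystander, to be left alone: grey plastic cup, 70 diameter, 50 high (mm); this point is on its axis or middle, 25 mm above the bench
Not all that is in view belongs to the job. Leave any red look-alike of the part that bears strip_center alone. Several things look just like the rail: the one meant starts nearest to the robot's base.

How it is judged:
On the way, in this order (a step that is already met when the one before it is completed fails the run):
1. the loose strip is lifted clear of the bench (height (world z) of strip_center above 0.055 m and contact force between the fingers and strip above 1 N), for 0.2 s.
2. the strip's foot is behind the lip of the empty channel (((x of strip_center in the frame of channel_left between -0.005 and 0.005 m and y of strip_center in the frame of channel_left between -0.007 and 0.007 m and z of strip_center in the frame of channel_left below 0.05 m and angle between strip_center's own z axis and vertical below 0.12 rad and distance between strip_center and fitted_center above 0.05 m) or (x of strip_center in the frame of channel_right between -0.005 and 0.005 m and y of strip_center in the frame of channel_right between -0.007 and 0.007 m and z of strip_center in the frame of channel_right below 0.05 m and angle between strip_center's own z axis and vertical below 0.12 rad and distance between strip_center and fitted_center above 0.05 m))), for 0.1 s.
At the end, for the whole second after the job is handed in: strip upright (0.12 rad) in the channel that was empty, within 5 mm across and 7 mm along of its centre, foot within 2.5 mm of the floor, ejector down over 9.5 mm and pushing on it with over 6 N, fingers touching it with over 2 N, at rest (((x of strip_center in the frame of channel_left between -0.005 and 0.005 m and y of strip_center in the frame of channel_left between -0.007 and 0.007 m and z of strip_center in the frame of channel_left below 0.0325 m and angle between strip_center's own z axis and vertical below 0.12 rad and distance between strip_center and fitted_center above 0.05 m and value of joint ejector_left above 0.0095 m and contact force between strip and ejector_left above 6 N and contact force between the fingers and strip above 2 N) or (x of strip_center in the frame of channel_right between -0.005 and 0.005 m and y of strip_center in the frame of channel_right between -0.007 and 0.007 m and z of strip_center in the frame of channel_right below 0.0325 m and angle between strip_center's own z axis and vertical below 0.12 rad and distance between strip_center and fitted_center above 0.05 m and value of joint ejector_right above 0.0095 m and contact force between strip and ejector_right above 6 N and contact force between the fingers and strip above 2 N)) and linear speed of strip below 0.02 m/s); the arm keeps its last pose, push and grip.
It fails at once if a bystander is pushed or knocked away (more than 30 mm) (distance of any of offcut_mid, bush_mid, oil_mid, tin_mid, wrench_mid, pushblock_mid, nutcup_mid from where it was at the start of the episode above 0.03 m).
It also fails if it takes over 42 s, if anything falls off the work surface, if the arm or the gripper's body presses on something with over 40 N, if the wrist force passes 120 N, or if a joint passes its speed limit or range.

## Robot

A 6-joint arm with a two-finger parallel gripper is mounted at the origin on the work surface. World frame = base frame: x ahead of the robot, y to its left, z up, the work surface at z = 0. Lengths are in m, angles in rad, forces in N, time in s.
With the tool pointing down it reaches from about 0.3 to 0.775 m from the base axis. Payload 14.6 kg.
Tool frame: the origin (TCP) lies on the front face of the gripper's body, between the roots of the fingers; the fingertips stand 97 mm ahead of it and the grasp point (between the pads) lies 78 mm ahead of it; z points along the fingers, y is the direction in which the jaws open and shut (so a half turn about z gives the same grasp; the last joint's range is limited). The gripper opens to 94 mm and grips with 3 to 60 N. Pads are 16 mm wide; open, the fingers measure 119 mm over their backs; the gripper's body (75 mm by 177 mm) begins 78 mm behind the grasp point.
Start: joints at [1.042, 0.3, 1.521, -0, 1.321, -0.067], TCP at [0.245, 0.492, 0.303] pointing down, gripper open.
Joint ranges: [-3.03, 3.03], [-0.79, 2.21], [0.23, 2.52], [-1.04, 4.18], [0, 3.07], [-2.55, 2.55]. Speed limits (rad/s): [2.22, 2.22, 2.57, 3.14, 3.14, 3.14].

## Interface

Orientations are given as [roll, pitch, yaw] about the fixed x, y, z axes, in that order (R = Rz(yaw) Ry(pitch) Rx(roll)).
In Python, from station import ctrl gives the robot as it stands. The module is installed in compiled form; this text tells all that it offers.
- The arm moves only by the shell command python3 -m pendant 'ROWS' [FORCE]. ROWS is JSON, a list of rows, each an object of numbers: "rx", "ry", "rz": the turn, a rotation vector about the tool's x, y, z each as a share of 4 degrees, from -1 to 1; "tx", "ty", "tz": the shift along the tool's x, y, z each as a share of 0.04 m, from -1 to 1; "grip": the gripper command: -1 is fully open, 1 is shut, values between are in proportion. A call has 1 to 8 rows; each row shifts and turns the pose as measured when the row begins, along the tool's axes as they then stand; what a row does not reach is not made up. A row lasts 1/12 s, in which the tool goes at most 41.7 mm and 7.16 degrees, less where a joint would pass 70% of its speed; a pose out of reach is approached as far as the arm can. A call with a number of a shift or a turn outside -1 to 1 is refused whole. A call with a gripper value outside its range is refused whole. The fingers move at their own pace and stop on an object; FORCE is the grip in N (left out, the last holds). Time passes only in rows, so rows that do not move let the fingers close. It gives the time, the measured TCP pose, the force and the opening at its end, in the units of the state.
- ctrl.get_obs(): the state, without advancing time (a new reading comes with each control period).
- ctrl.camera(name): name is "scene" or "side" or "wrist"; returns a dict with "pixels" (400x640x3 uint8, blue, green, red), "fx", "fy", "cx", "cy" (pixels), "world_from_camera" (4x4, takes a point from camera to world coordinates). Camera axes: x right, y up, looking along -z (the intrinsics and any distortion apply to the point x, -y, -z); pixel columns grow to the right and rows downward; lengths in m; the calibration is good to about 2 mm. The wrist camera is an equidistant fisheye: a pixel r from the principal point sees the ray r / f radians off the axis. A picture is of the moment at which its call begins. There is no depth.
- ctrl.hand_in(): hands the job in, once; it reports no verdict.
The state is a dict: "time_s": time; "qpos": joint angles; "joint_vel": joint speeds; "tau": joint torques, N m; "ee_pos": TCP position; "eef_rot": TCP orientation; "force": force on the tool from outside, world axes, zero at the start; "moment": the same for the moment, N m; "grip_width": finger opening in m.
Only numpy, scipy, OpenCV 4.12 (cv2) and the standard library are available. Lean on these libraries where they do the work, as an engineer would, in place of code of your own. Each camera call takes 0.05 s, during which the arm holds its last target.

## Working session

There is one attempt and no reset: what is moved stays moved. The work goes in short steps, Python scripts to look and compute and a shell command to move; the robot and the scene stay as the last step left them, time stands still between calls to the robot, and variables do not carry over. Pictures are saved under pics/ and viewed, and the job is handed in when it is done.

```bash
mkdir -p pics
python3 - <<'E'
from station import ctrl
import cv2,numpy as np
o=ctrl.get_obs(); print(o)
for n in ["scene","side","wrist"]:
    c=ctrl.camera(n); cv2.imwrite(f"pics/{n}0.png",c["pixels"]); print(n,c["fx"],c["fy"],c["cx"],c["cy"],np.round(c["world_from_camera"],4).tolist(),[k for k in c])
E
```

```text
{'time_s': 0.0, 'qpos': array([ 1.04238547e+00,  3.00509894e-01,  1.52161102e+00,  1.83055193e-05,
        1.32067989e+00, -6.65798372e-02]), 'joint_vel': array([ 0.00015735,  0.00070581,  0.000548  , -0.00085448,  0.00093403,
        0.00046706]), 'tau': array([-3.08123317e-04, -5.31819284e+01, -3.52724111e+01,  7.07415864e-02,
        2.44884094e-02, -6.26700739e-05]), 'ee_pos': array([0.24498576, 0.49225304, 0.30205231]), 'eef_rot': array([-3.14038836e+00, -9.80699124e-05,  2.67975703e+00]), 'force': array([ 0.16193448, -0.18683672,  0.05715517]), 'moment': array([ 0.01355572,  0.00947365, -0.00516281]), 'grip_width': 0.09391301886221975}
scene 492.2716918066544 492.2716918066544 312.36397881201907 200.41750812928424 [[0.0218, -0.7933, 0.6084, 1.323], [0.9997, 0.0222, -0.0068, 0.0441], [-0.0081, 0.6084, 0.7936, 1.0824], [0.0, 0.0, 0.0, 1.0]] ['pixels', 'fx', 'fy', 'cx', 'cy', 'world_from_camera']
side 468.65974231931244 468.65974231931244 319.1422120413256 199.74626344614327 [[0.9489, 0.1751, -0.2625, 0.2008], [-0.3148, 0.5827, -0.7492, -0.9094], [0.0218, 0.7936, 0.6081, 0.84], [0.0, 0.0, 0.0, 1.0]] ['pixels', 'fx', 'fy', 'cx', 'cy', 'world_from_camera']
wrist 309.70691628693146 309.70691628693146 321.02038022498067 202.646964871387 [[0.4449, -0.8693, -0.2154, 0.1821], [0.8956, 0.4317, 0.1079, 0.5225], [-0.0008, -0.241, 0.9705, 0.3844], [0.0, 0.0, 0.0, 1.0]] ['pixels', 'fx', 'fy', 'cx', 'cy', 'world_from_camera']
```

View pics/scene0.png

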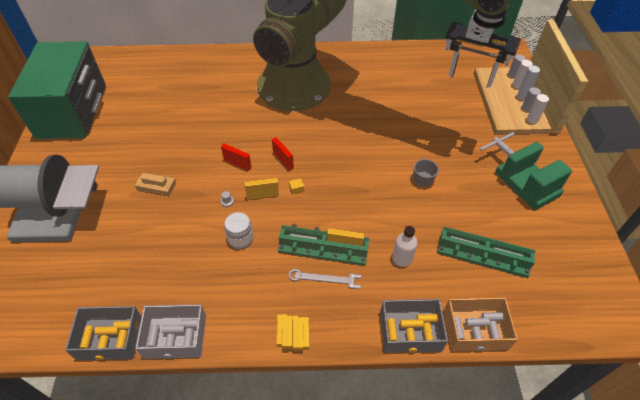

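View pics/side0.png

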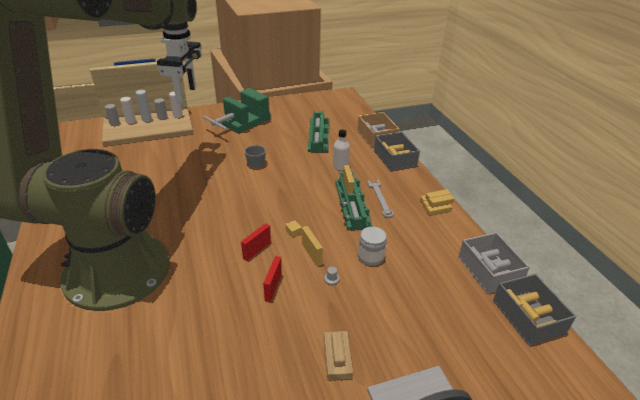

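View pics/wrist0.png

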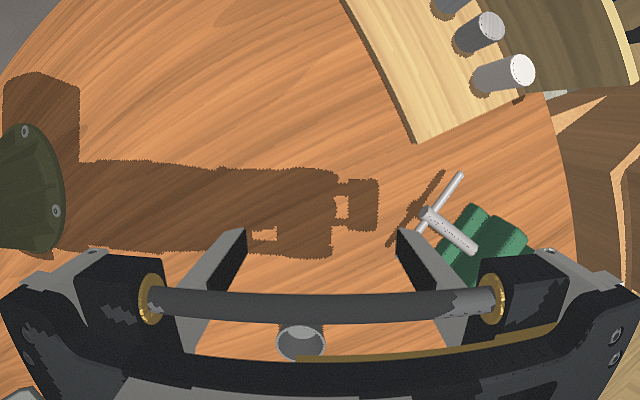

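Run:
```python
import cv2
a=cv2.imread("pics/scene0.png")[165:275,210:380]; cv2.imwrite("pics/sc_z.png",cv2.resize(a,None,fx=4.7,fy=4.7,interpolation=cv2.INTER_CUBIC))
a=cv2.imread("pics/side0.png")[155:275,230:400]; cv2.imwrite("pics/si_z.png",cv2.resize(a,None,fx=4.7,fy=4.7,interpolation=cv2.INTER_CUBIC))
```

```text
(no output)
```

View pics/sc_z.png

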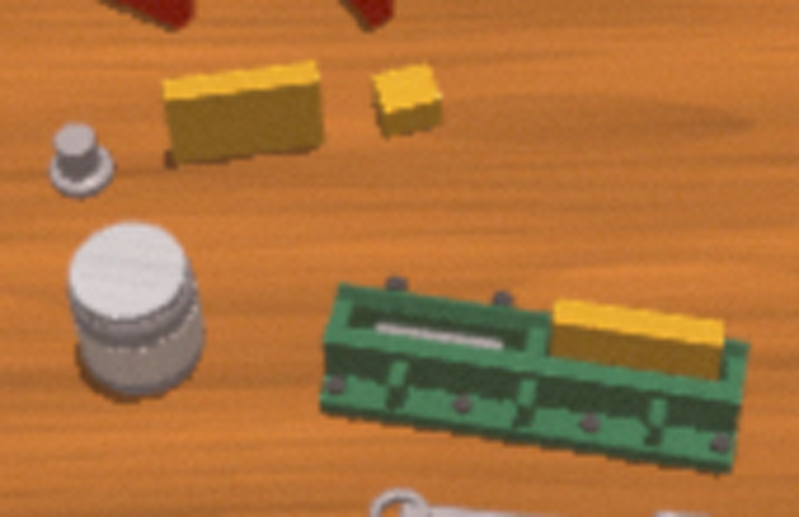

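View pics/si_z.png

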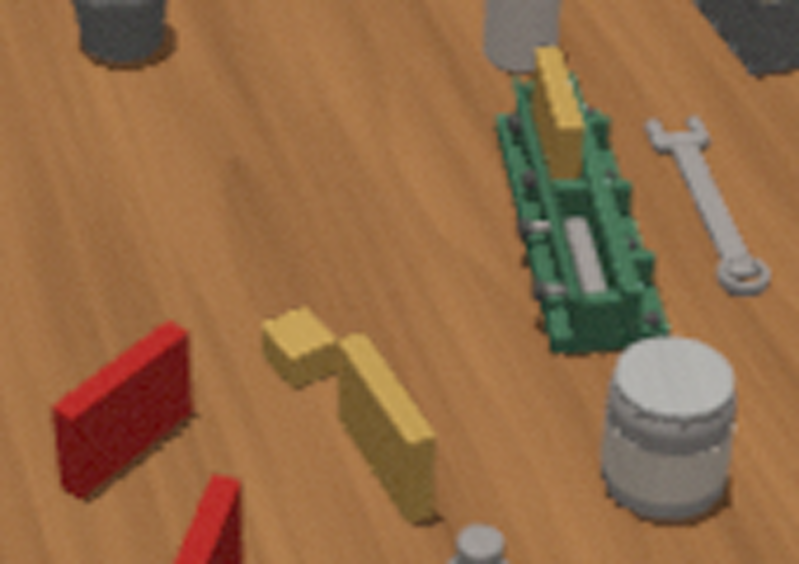

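```bash
cat > h.py <<'E'
import numpy as np,cv2
from station import ctrl
def ray(c,u,v):
    x=(u-c["cx"])/c["fx"]; y=(v-c["cy"])/c["fy"]
    if c.get("fish"):
        r=np.hypot(x,y); s=np.sin(r)/max(r,1e-9); d=np.array([x*s,-y*s,-np.cos(r)])
    else: d=np.array([x,-y,-1.])
    T=np.array(c["world_from_camera"]); return T[:3,3],T[:3,:3]@d
def onz(c,u,v,z):
    o,d=ray(c,u,v); return o+d*(z-o[2])/d[2]
def tri(a,b):
    (o1,d1),(o2,d2)=a,b
    d1=d1/np.linalg.norm(d1);d2=d2/np.linalg.norm(d2)
    s=np.linalg.lstsq(np.c_[d1,-d2],o2-o1,rcond=None)[0]
    p=o1+s[0]*d1;q=o2+s[1]*d2; return (p+q)/2,np.linalg.norm(p-q)
def cam(n):
    c=dict(ctrl.camera(n)); c["fish"]=(n=="wrist"); return c
def proj(c,P):
    T=np.array(c["world_from_camera"]); p=T[:3,:3].T@(np.array(P)-T[:3,3]); x,y,z=p[0],-p[1],-p[2]
    if c.get("fish"):
        t=np.arctan2(np.hypot(x,y),z); k=t/max(np.hypot(x,y),1e-9)
    else: k=1/z
    return c["cx"]+c["fx"]*x*k, c["cy"]+c["fy"]*y*k
E
python3 - <<'E'
from h import *
s=cam("scene"); d=cam("side")
S=lambda u,v:(u/4.7+210-.4,v/4.7+165-.4); D=lambda u,v:(u/4.7+230-.4,v/4.7+155-.4)
np.set_printoptions(precision=4,suppress=True)
print("strip scene top", [onz(s,*S(*p),.06) for p in [(163,82),(315,62),(322,82),(165,98)]])
print("strip side top", [onz(d,*D(*p),.06) for p in [(340,340),(362,335),(435,435),(412,442)]])
print("fit scene", [onz(s,*S(*p),.074) for p in [(555,300),(723,320),(723,345),(555,323)]])
print("fit side", [onz(d,*D(*p),.074) for p in [(537,50),(557,47),(583,122),(563,130)]])
print("eject scene", [onz(s,*S(*p),.026) for p in [(375,328),(502,345)]])
print("oil",onz(d,341,133,.13))
E
```

```text
strip scene top [array([ 0.4716, -0.1294,  0.06  ]), array([ 0.4591, -0.0424,  0.06  ]), array([ 0.4742, -0.038 ,  0.06  ]), array([ 0.4835, -0.1275,  0.06  ])]
strip side top [array([ 0.4599, -0.0436,  0.06  ]), array([ 0.4725, -0.0431,  0.06  ]), array([ 0.4852, -0.1294,  0.06  ]), array([ 0.4723, -0.1308,  0.06  ])]
fit scene [array([0.6382, 0.0888, 0.074 ]), array([0.6532, 0.176 , 0.074 ]), array([0.6688, 0.1746, 0.074 ]), array([0.6527, 0.0882, 0.074 ])]
fit side [array([0.6553, 0.1736, 0.074 ]), array([0.6688, 0.1733, 0.074 ]), array([0.654 , 0.0914, 0.074 ]), array([0.6393, 0.087 , 0.074 ])]
eject scene [array([ 0.6214, -0.0082,  0.026 ]), array([0.6344, 0.0609, 0.026 ])]
oil [0.6775 0.2655 0.13  ]
```

```bash
cat > plan.py <<'E'
import sys,numpy as np
from station import ctrl
# args: target x y z yaw [maxshare]
x,y,z,w=map(float,sys.argv[1:5]); m=float(sys.argv[5]) if len(sys.argv)>5 else .95
o=ctrl.get_obs(); p=o["ee_pos"].copy(); r=o["eef_rot"]; yaw=r[2]
print("t",round(o["time_s"],2),"pos",p.round(4),"rpy",r.round(4),"F",o["force"].round(1),"gw",round(o["grip_width"],4),"q",o["qpos"].round(2))
d=np.array([x,y,z])-p; dw=(w-yaw+np.pi)%(2*np.pi)-np.pi
n=max(1,int(np.ceil(max(np.linalg.norm(d)/.04,abs(dw)/np.radians(4))/m)))
print("n",n,"d",d.round(4),"dw",round(dw,4))
for i in range(n):
    c,s=np.cos(yaw),np.sin(yaw); e=d/n/.04
    print("tx %.2f ty %.2f tz %.2f rz %.2f"%(c*e[0]+s*e[1],s*e[0]-c*e[1],-e[2],-dw/n/np.radians(4)))
    yaw+=dw/n
E
python3 plan.py .472 -.086 .30 1.711
```

```text
t 0.25 pos [0.245  0.4923 0.3024] rpy [-3.1411e+00 -1.0000e-04  2.6798e+00] F [0.2 0.3 0.2] gw 0.0938 q [ 1.04  0.3   1.52  0.    1.32 -0.07]
n 17 d [ 0.227  -0.5783 -0.0024] dw -0.9688
tx -0.68 ty -0.61 tz 0.00 rz 0.82
tx -0.71 ty -0.57 tz 0.00 rz 0.82
tx -0.74 ty -0.53 tz 0.00 rz 0.82
tx -0.77 ty -0.49 tz 0.00 rz 0.82
tx -0.80 ty -0.44 tz 0.00 rz 0.82
tx -0.82 ty -0.40 tz 0.00 rz 0.82
tx -0.84 ty -0.35 tz 0.00 rz 0.82
tx -0.86 ty -0.30 tz 0.00 rz 0.82
tx -0.88 ty -0.25 tz 0.00 rz 0.82
tx -0.89 ty -0.20 tz 0.00 rz 0.82
tx -0.90 ty -0.15 tz 0.00 rz 0.82
tx -0.91 ty -0.10 tz 0.00 rz 0.82
tx -0.91 ty -0.05 tz 0.00 rz 0.82
tx -0.91 ty 0.01 tz 0.00 rz 0.82
tx -0.91 ty 0.06 tz 0.00 rz 0.82
tx -0.91 ty 0.11 tz 0.00 rz 0.82
tx -0.90 ty 0.16 tz 0.00 rz 0.82
```

```bash
python3 -m pendant '[{"tx":-0.68,"ty":-0.61,"rz":0.82,"grip":-1},{"tx":-0.71,"ty":-0.57,"rz":0.82,"grip":-1},{"tx":-0.74,"ty":-0.53,"rz":0.82,"grip":-1},{"tx":-0.77,"ty":-0.49,"rz":0.82,"grip":-1},{"tx":-0.8,"ty":-0.44,"rz":0.82,"grip":-1},{"tx":-0.82,"ty":-0.4,"rz":0.82,"grip":-1},{"tx":-0.84,"ty":-0.35,"rz":0.82,"grip":-1},{"tx":-0.86,"ty":-0.3,"rz":0.82,"grip":-1}]'; python3 plan.py .472 -.086 .30 1.711
```

```text
t 0.25 pos [0.245  0.4923 0.3024] rpy [-3.1411e+00 -1.0000e-04  2.6798e+00] F [0.2 0.3 0.2] gw 0.0938 q [ 1.04  0.3   1.52  0.    1.32 -0.07]
n 17 d [ 0.227  -0.5783 -0.0024] dw -0.9688
tx -0.68 ty -0.61 tz 0.00 rz 0.82
tx -0.71 ty -0.57 tz 0.00 rz 0.82
tx -0.74 ty -0.53 tz 0.00 rz 0.82
tx -0.77 ty -0.49 tz 0.00 rz 0.82
tx -0.80 ty -0.44 tz 0.00 rz 0.82
tx -0.82 ty -0.40 tz 0.00 rz 0.82
tx -0.84 ty -0.35 tz 0.00 rz 0.82
tx -0.86 ty -0.30 tz 0.00 rz 0.82
tx -0.88 ty -0.25 tz 0.00 rz 0.82
tx -0.89 ty -0.20 tz 0.00 rz 0.82
tx -0.90 ty -0.15 tz 0.00 rz 0.82
tx -0.91 ty -0.10 tz 0.00 rz 0.82
tx -0.91 ty -0.05 tz 0.00 rz 0.82
tx -0.91 ty 0.01 tz 0.00 rz 0.82
tx -0.91 ty 0.06 tz 0.00 rz 0.82
tx -0.91 ty 0.11 tz 0.00 rz 0.82
tx -0.90 ty 0.16 tz 0.00 rz 0.82$[0]: bad value
```

```bash
python3 -m pendant '[{"rx":0,"ry":0,"rz":0.82,"tx":-0.68,"ty":-0.61,"tz":0,"grip":-1}]'; python3 -m pendant --help
```

```text
time_s: 0.33
ee_pos: [0.2573, 0.4606, 0.3018]
eef_rot: [-3.141, -0.001, 2.626]
force: [1.0, -0.3, -0.0]
grip_width: 0.094invalid input: not JSON, or not a number
```

All keys are needed.

```bash
python3 -m pendant '[{"rx":0,"ry":0,"rz":0.82,"tx":-0.71,"ty":-0.57,"tz":0,"grip":-1},{"rx":0,"ry":0,"rz":0.82,"tx":-0.74,"ty":-0.53,"tz":0,"grip":-1},{"rx":0,"ry":0,"rz":0.82,"tx":-0.77,"ty":-0.49,"tz":0,"grip":-1},{"rx":0,"ry":0,"rz":0.82,"tx":-0.8,"ty":-0.44,"tz":0,"grip":-1},{"rx":0,"ry":0,"rz":0.82,"tx":-0.82,"ty":-0.4,"tz":0,"grip":-1},{"rx":0,"ry":0,"rz":0.82,"tx":-0.84,"ty":-0.35,"tz":0,"grip":-1},{"rx":0,"ry":0,"rz":0.82,"tx":-0.86,"ty":-0.3,"tz":0,"grip":-1}]'; python3 plan.py .472 -.086 .30 1.711
```

```text
time_s: 0.92
ee_pos: [0.3502, 0.2133, 0.3006]
eef_rot: [-3.14, 0.0, 2.212]
force: [0.5, 0.4, 0.8]
grip_width: 0.0939
t 0.92 pos [0.3502 0.2133 0.3006] rpy [-3.1398e+00  2.0000e-04  2.2120e+00] F [0.5 0.4 0.8] gw 0.0939 q [ 0.46 -0.02  1.89 -0.    1.27 -0.18]
n 9 d [ 0.1218 -0.2993 -0.0006] dw -0.501
tx -0.87 ty -0.23 tz 0.00 rz 0.80
tx -0.88 ty -0.18 tz 0.00 rz 0.80
tx -0.89 ty -0.13 tz 0.00 rz 0.80
tx -0.89 ty -0.08 tz 0.00 rz 0.80
tx -0.90 ty -0.03 tz 0.00 rz 0.80
tx -0.90 ty 0.02 tz 0.00 rz 0.80
tx -0.89 ty 0.07 tz 0.00 rz 0.80
tx -0.89 ty 0.12 tz 0.00 rz 0.80
tx -0.88 ty 0.17 tz 0.00 rz 0.80
```

```bash
python3 -m pendant '[{"rx":0,"ry":0,"rz":0.9,"tx":-0.95,"ty":-0.23,"tz":0,"grip":-1},{"rx":0,"ry":0,"rz":0.9,"tx":-0.96,"ty":-0.18,"tz":0,"grip":-1},{"rx":0,"ry":0,"rz":0.9,"tx":-0.97,"ty":-0.13,"tz":0,"grip":-1},{"rx":0,"ry":0,"rz":0.9,"tx":-0.98,"ty":-0.08,"tz":0,"grip":-1},{"rx":0,"ry":0,"rz":0.9,"tx":-0.98,"ty":-0.02,"tz":0,"grip":-1},{"rx":0,"ry":0,"rz":0.9,"tx":-0.98,"ty":0.05,"tz":0,"grip":-1},{"rx":0,"ry":0,"rz":0.9,"tx":-0.98,"ty":0.1,"tz":0,"grip":-1},{"rx":0,"ry":0,"rz":0.9,"tx":-0.9,"ty":0.15,"tz":0,"grip":-1}]'; python3 plan.py .472 -.086 .23 1.711
python3 - <<'E'
from h import *
c=cam("wrist"); cv2.imwrite("pics/w1.png",c["pixels"])
E
```

```text
time_s: 1.58
ee_pos: [0.4635, -0.0929, 0.3025]
eef_rot: [3.139, 0.001, 1.684]
force: [-0.0, 0.6, 0.2]
grip_width: 0.0942
t 1.58 pos [ 0.4635 -0.0929  0.3025] rpy [3.1387e+00 1.3000e-03 1.6844e+00] F [-0.   0.6  0.2] gw 0.0942 q [-0.28  0.13  1.73 -0.    1.28 -0.39]
n 2 d [ 0.0085  0.0069 -0.0725] dw 0.0266
tx 0.07 ty 0.12 tz 0.91 rz -0.19
tx 0.07 ty 0.12 tz 0.91 rz -0.19
```

View pics/w1.png

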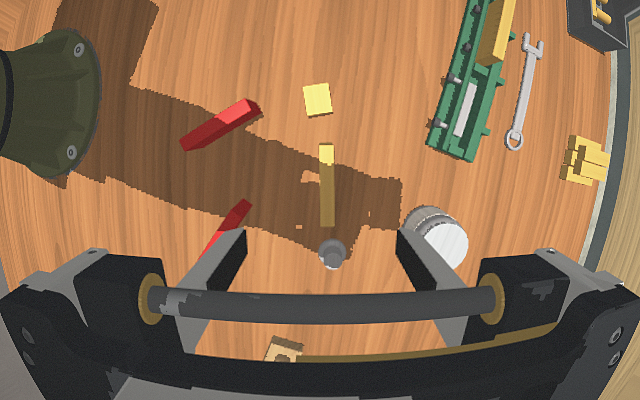

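Run:
```python
from h import *
np.set_printoptions(precision=4,suppress=True)
im=cv2.imread("pics/w1.png"); cv2.imwrite("pics/w1a.png",cv2.resize(im[130:280,220:480],None,fx=3,fy=3,interpolation=cv2.INTER_CUBIC)); cv2.imwrite("pics/w1b.png",cv2.resize(im[0:170,410:560],None,fx=3.5,fy=3.5,interpolation=cv2.INTER_CUBIC))
```

```text
(no output)
```

View pics/w1a.png

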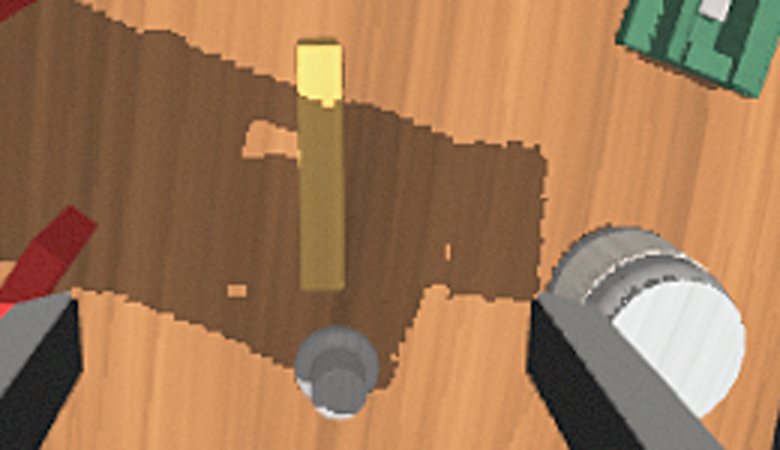

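View pics/w1b.png

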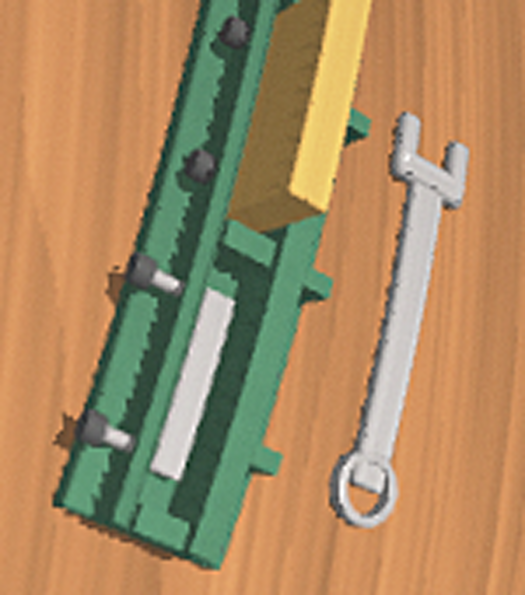

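```bash
python3 - <<'E'
from h import *
np.set_printoptions(precision=4,suppress=True)
c=cam("wrist")
A=lambda u,v:(u/3+220-.3,v/3+130-.3); B=lambda u,v:(u/3.5+410-.3,v/3.5-.3)
def rep(n,P,z,f):
    Q=np.array([onz(c,*f(*p),z) for p in P]); print(n,Q[:,:2].tolist(),Q.mean(0),[float("%.4f"%np.arctan2(-(Q[a]-Q[b])[0],(Q[a]-Q[b])[1])) for a,b in((0,3),(1,2))])
rep("strip",[(298,39),(343,39),(345,290),(300,291)],.06,A)
rep("ej",[(210,288),(236,300),(181,478),(152,472)],.026,B)
print("fit corners",onz(c,*B(292,190),.074),onz(c,*B(328,210),.074))
print("tin",onz(c,*A(678,350),.075),"bush top",onz(c,*A(337,390),.034))
E
python3 plan.py .472 -.086 .23 1.711
```

```text
strip [[0.4573055231699225, -0.04562308891108906], [0.4728536561954208, -0.043926039253940834], [0.4841040834109983, -0.13467713929219705], [0.46767983025807536, -0.1367858359504119]] [ 0.4705 -0.0903  0.06  ] [0.1133, 0.1233]
ej [[0.6336502723089922, 0.05437570499666544], [0.644751071805023, 0.0524437914986485], [0.6305309561779457, -0.015671220708916855], [0.6187574627836306, -0.01551034985395257]] [0.6319 0.0189 0.026 ] [-0.21, -0.2058]
fit corners [0.6375 0.0832 0.074 ] [0.652  0.0803 0.074 ]
tin [ 0.6128 -0.1419  0.075 ] bush top [ 0.4883 -0.1869  0.034 ]
t 1.68 pos [ 0.464  -0.0944  0.302 ] rpy [3.1394e+00 1.5000e-03 1.6810e+00] F [ 0.1 -0.   0.2] gw 0.0938 q [-0.28  0.13  1.73 -0.    1.28 -0.39]
n 2 d [ 0.008   0.0084 -0.072 ] dw 0.03
tx 0.09 ty 0.11 tz 0.90 rz -0.21
tx 0.09 ty 0.11 tz 0.90 rz -0.21
```

```bash
python3 -m pendant '[{"rx":0,"ry":0,"rz":-0.2,"tx":0.09,"ty":0.11,"tz":0.9,"grip":0},{"rx":0,"ry":0,"rz":-0.2,"tx":0.08,"ty":0.1,"tz":0.9,"grip":0},{"rx":0,"ry":0,"rz":0,"tx":0,"ty":0,"tz":0,"grip":0}]' 45; python3 plan.py .472 -.087 .18 1.696
python3 - <<'E'
from h import *
c=cam("wrist"); cv2.imwrite("pics/w2.png",c["pixels"])
E
```

```text
time_s: 1.93
ee_pos: [0.4723, -0.0881, 0.2292]
eef_rot: [3.136, 0.003, 1.707]
force: [-0.4, 0.4, -1.1]
grip_width: 0.0773
t 1.93 pos [ 0.4723 -0.0881  0.2292] rpy [3.1358e+00 3.0000e-03 1.7065e+00] F [-0.4  0.4 -1.1] gw 0.0773 q [-0.26  0.22  1.8  -0.    1.11 -0.4 ]
n 2 d [-0.0003  0.0011 -0.0492] dw -0.0105
tx 0.01 ty -0.00 tz 0.62 rz 0.08
tx 0.01 ty -0.00 tz 0.62 rz 0.08
```

View pics/w2.png

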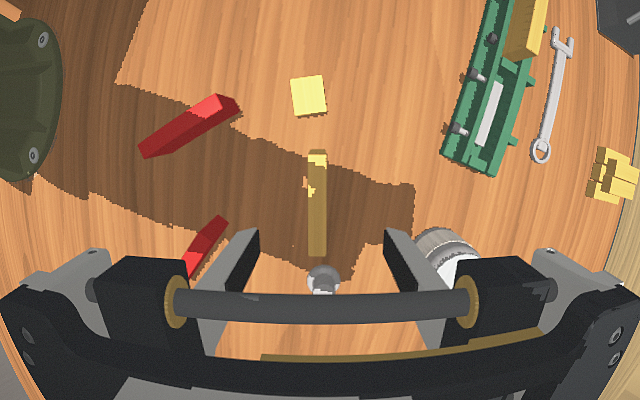

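```bash
python3 -m pendant '[{"rx":-0.05,"ry":0,"rz":0.08,"tx":0.01,"ty":0,"tz":0.65,"grip":0},{"rx":-0.05,"ry":0,"rz":0.05,"tx":0.01,"ty":0,"tz":0.65,"grip":0},{"rx":0,"ry":0,"rz":0,"tx":0,"ty":0,"tz":0.35,"grip":0}]'; python3 plan.py .472 -.087 .133 1.696
python3 - <<'E'
from h import *
c=cam("wrist"); cv2.imwrite("pics/w3.png",c["pixels"])
E
```

```text
time_s: 2.23
ee_pos: [0.4763, -0.0873, 0.1727]
eef_rot: [3.116, 0.008, 1.698]
force: [0.5, -0.2, -0.0]
grip_width: 0.0536
t 2.23 pos [ 0.4763 -0.0873  0.1727] rpy [3.1164 0.0078 1.6982] F [ 0.5 -0.2 -0. ] gw 0.0536 q [-0.26  0.3   1.85  0.    0.96 -0.39]
n 2 d [-0.0043  0.0003 -0.0397] dw -0.0022
tx 0.01 ty -0.05 tz 0.50 rz 0.02
tx 0.01 ty -0.05 tz 0.50 rz 0.02
```

View pics/w3.png

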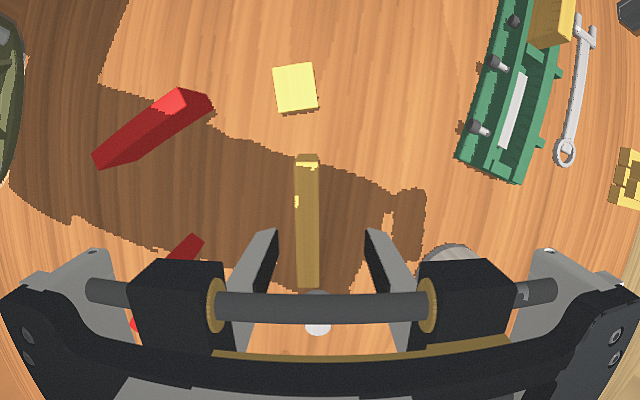

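```bash
python3 -m pendant '[{"rx":0.36,"ry":0.11,"rz":0,"tx":0,"ty":-0.12,"tz":0,"grip":0},{"rx":0,"ry":0,"rz":0,"tx":0,"ty":0,"tz":0,"grip":0}]'; python3 plan.py .472 -.087 .133 1.696
```

```text
time_s: 2.45
ee_pos: [0.4713, -0.0875, 0.174]
eef_rot: [-3.138, -0.001, 1.699]
force: [0.2, 0.4, 0.5]
grip_width: 0.0468
t 2.45 pos [ 0.4713 -0.0875  0.174 ] rpy [-3.1382e+00 -1.0000e-03  1.6992e+00] F [0.2 0.4 0.5] gw 0.0468 q [-0.26  0.3   1.85 -0.    1.   -0.39]
n 2 d [ 0.0007  0.0005 -0.041 ] dw -0.0032
tx 0.01 ty 0.01 tz 0.51 rz 0.02
tx 0.01 ty 0.01 tz 0.51 rz 0.02
```

```bash
python3 -m pendant '[{"rx":0.08,"ry":0.03,"rz":0,"tx":0,"ty":0,"tz":0.4,"grip":0},{"rx":0.08,"ry":0.03,"rz":0,"tx":0,"ty":0,"tz":0.3,"grip":0},{"rx":0.05,"ry":0.03,"rz":0,"tx":0,"ty":0,"tz":0.2,"grip":0},{"rx":0,"ry":0,"rz":0,"tx":0,"ty":0,"tz":0,"grip":0}]'; python3 plan.py .472 -.087 .133 1.696
```

```text
time_s: 2.78
ee_pos: [0.4733, -0.0879, 0.1434]
eef_rot: [-3.13, -0.004, 1.7]
force: [0.1, -0.0, -0.1]
grip_width: 0.0465
t 2.78 pos [ 0.4733 -0.0879  0.1434] rpy [-3.1304 -0.0044  1.6997] F [ 0.1 -0.  -0.1] gw 0.0465 q [-0.26  0.36  1.86 -0.    0.94 -0.39]
n 1 d [-0.0013  0.0009 -0.0104] dw -0.0037
tx 0.03 ty -0.03 tz 0.26 rz 0.05
```

```bash
python3 -m pendant '[{"rx":-0.12,"ry":-0.06,"rz":0,"tx":0.03,"ty":-0.03,"tz":0.26,"grip":0},{"rx":0,"ry":0,"rz":0,"tx":0,"ty":0,"tz":0,"grip":0}]'; python3 plan.py .472 -.087 .132 1.696
```

```text
time_s: 2.95
ee_pos: [0.4724, -0.0869, 0.134]
eef_rot: [-3.14, 0.0, 1.7]
force: [0.1, -0.1, -0.2]
grip_width: 0.0468
t 2.95 pos [ 0.4724 -0.0869  0.134 ] rpy [-3.1401e+00  3.0000e-04  1.6998e+00] F [ 0.1 -0.1 -0.2] gw 0.0468 q [-0.26  0.37  1.87 -0.    0.9  -0.39]
n 1 d [-0.0004 -0.0001 -0.002 ] dw -0.0038
tx -0.00 ty -0.01 tz 0.05 rz 0.05
```

```bash
python3 -m pendant '[{"rx":0,"ry":0,"rz":0,"tx":0,"ty":0,"tz":0.04,"grip":1},{"rx":0,"ry":0,"rz":0,"tx":0,"ty":0,"tz":0,"grip":1},{"rx":0,"ry":0,"rz":0,"tx":0,"ty":0,"tz":0,"grip":1},{"rx":0,"ry":0,"rz":0,"tx":0,"ty":0,"tz":0,"grip":1},{"rx":0,"ry":0,"rz":0,"tx":0,"ty":0,"tz":0,"grip":1},{"rx":0,"ry":0,"rz":0,"tx":0,"ty":0,"tz":0,"grip":1}]' 58; python3 plan.py .472 -.087 .22 1.396
```

```text
time_s: 3.45
ee_pos: [0.4736, -0.0873, 0.1354]
eef_rot: [3.141, 0.001, 1.7]
force: [-1.0, 0.4, -2.3]
grip_width: 0.0156
t 3.45 pos [ 0.4736 -0.0873  0.1354] rpy [3.1411e+00 1.1000e-03 1.6998e+00] F [-1.   0.4 -2.3] gw 0.0156 q [-0.26  0.37  1.87 -0.    0.91 -0.39]
n 5 d [-0.0016  0.0003  0.0846] dw -0.3038
tx 0.00 ty -0.01 tz -0.42 rz 0.87
tx 0.00 ty -0.01 tz -0.42 rz 0.87
tx 0.00 ty -0.01 tz -0.42 rz 0.87
tx 0.00 ty -0.01 tz -0.42 rz 0.87
tx 0.00 ty -0.01 tz -0.42 rz 0.87
```

```bash
python3 -m pendant '[{"rx":0,"ry":0,"rz":0,"tx":0,"ty":0,"tz":-0.4,"grip":1},{"rx":0,"ry":0,"rz":0,"tx":0,"ty":0,"tz":-0.6,"grip":1},{"rx":0,"ry":0,"rz":0,"tx":0,"ty":0,"tz":-0.6,"grip":1},{"rx":0,"ry":0,"rz":0,"tx":0,"ty":0,"tz":-0.6,"grip":1},{"rx":0,"ry":0,"rz":0,"tx":0,"ty":0,"tz":-0.3,"grip":1},{"rx":0,"ry":0,"rz":0,"tx":0,"ty":0,"tz":0,"grip":1},{"rx":0,"ry":0,"rz":0,"tx":0,"ty":0,"tz":0,"grip":1}]'; python3 plan.py .575 .01 .235 1.396
python3 - <<'E'
from h import *
for n in ["wrist","side"]:
    c=cam(n); cv2.imwrite(f"pics/{n}4.png",c["pixels"])
    if n=="side": cv2.imwrite(f"pics/{n}4.png",cv2.resize(c["pixels"][90:290,220:420],None,fx=3,fy=3))
E
```

```text
time_s: 4.03
ee_pos: [0.4722, -0.0869, 0.2378]
eef_rot: [-3.137, -0.001, 1.7]
force: [-0.4, -0.9, -3.7]
grip_width: 0.0155
t 4.03 pos [ 0.4722 -0.0869  0.2378] rpy [-3.1367e+00 -1.1000e-03  1.6997e+00] F [-0.4 -0.9 -3.7] gw 0.0155 q [-0.26  0.21  1.79 -0.    1.14 -0.39]
n 5 d [ 0.1028  0.0969 -0.0028] dw -0.3037
tx 0.41 ty 0.57 tz 0.01 rz 0.87
tx 0.45 ty 0.55 tz 0.01 rz 0.87
tx 0.48 ty 0.52 tz 0.01 rz 0.87
tx 0.51 ty 0.49 tz 0.01 rz 0.87
tx 0.54 ty 0.46 tz 0.01 rz 0.87
```

View pics/wrist4.png

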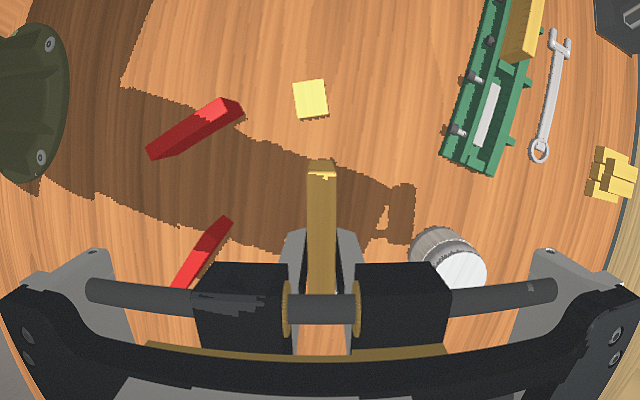

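View pics/side4.png

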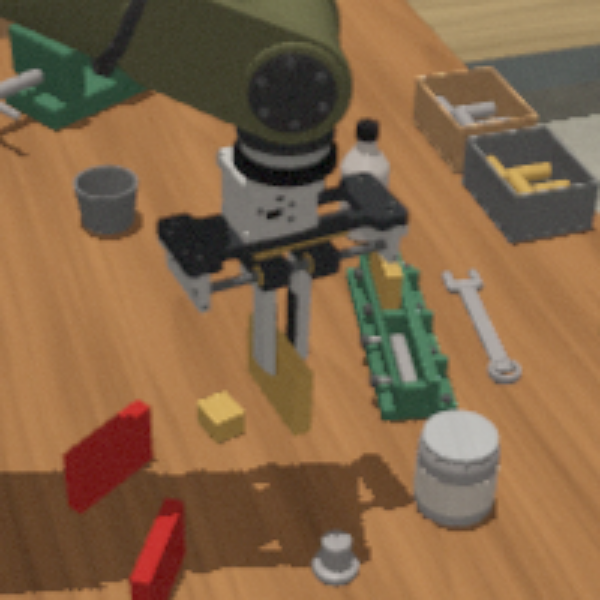

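```bash
python3 -m pendant '[{"rx":-0.05,"ry":0,"rz":0.6,"tx":0.3,"ty":0.48,"tz":0,"grip":1},{"rx":0,"ry":0,"rz":0.8,"tx":0.42,"ty":0.58,"tz":0,"grip":1},{"rx":0,"ry":0,"rz":0.8,"tx":0.46,"ty":0.56,"tz":0,"grip":1},{"rx":0,"ry":0,"rz":0.8,"tx":0.5,"ty":0.53,"tz":0,"grip":1},{"rx":0,"ry":0,"rz":0.8,"tx":0.5,"ty":0.5,"tz":0,"grip":1},{"rx":0,"ry":0,"rz":0.4,"tx":0.4,"ty":0.4,"tz":0,"grip":1},{"rx":0,"ry":0,"rz":0,"tx":0,"ty":0,"tz":0,"grip":1}]'; python3 plan.py .635 .025 .235 1.396
```

```text
time_s: 4.72
ee_pos: [0.5972, 0.0207, 0.2259]
eef_rot: [-3.125, 0.001, 1.389]
force: [-1.3, -0.4, -2.6]
grip_width: 0.0157
t 4.72 pos [0.5972 0.0207 0.2259] rpy [-3.1248e+00  6.0000e-04  1.3885e+00] F [-1.3 -0.4 -2.6] gw 0.0157 q [-0.03  0.48  1.46  0.    1.22  0.15]
n 2 d [0.0378 0.0043 0.0091] dw 0.0075
tx 0.14 ty 0.45 tz -0.11 rz -0.05
tx 0.14 ty 0.46 tz -0.11 rz -0.05
```

```bash
python3 -m pendant '[{"rx":-0.15,"ry":0,"rz":-0.05,"tx":0.14,"ty":0.45,"tz":-0.15,"grip":1},{"rx":-0.1,"ry":0,"rz":-0.05,"tx":0.12,"ty":0.44,"tz":-0.12,"grip":1},{"rx":0,"ry":0,"rz":0,"tx":0,"ty":0,"tz":0,"grip":1},{"rx":0,"ry":0,"rz":0,"tx":0,"ty":0,"tz":0,"grip":1}]'; python3 plan.py .635 .025 .235 1.396
python3 - <<'E'
from h import *
import pickle
for n in ["wrist","scene","side"]:
    c=cam(n); pickle.dump(c,open(f"{n}5.pkl","wb")); p=c["pixels"]
    if n=="scene": p=cv2.resize(p[170:280,260:400],None,fx=5,fy=5,interpolation=cv2.INTER_CUBIC)
    if n=="side": p=cv2.resize(p[130:240,290:410],None,fx=5,fy=5,interpolation=cv2.INTER_CUBIC)
    cv2.imwrite(f"pics/{n}5.png",p)
E
```

```text
time_s: 5.05
ee_pos: [0.6341, 0.0256, 0.2286]
eef_rot: [-3.131, 0.003, 1.399]
force: [-0.1, -0.9, -2.6]
grip_width: 0.0153
t 5.05 pos [0.6341 0.0256 0.2286] rpy [-3.1314e+00  2.6000e-03  1.3986e+00] F [-0.1 -0.9 -2.6] gw 0.0153 q [-0.02  0.55  1.34 -0.    1.26  0.16]
n 1 d [ 0.0009 -0.0006  0.0064] dw -0.0026
tx -0.01 ty 0.03 tz -0.16 rz 0.04
```

View pics/wrist5.png

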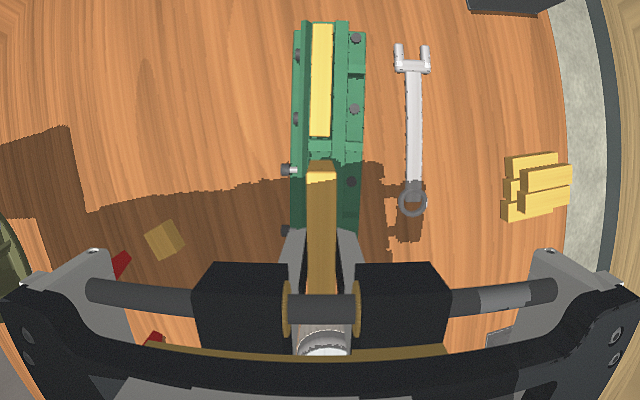

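View pics/scene5.png

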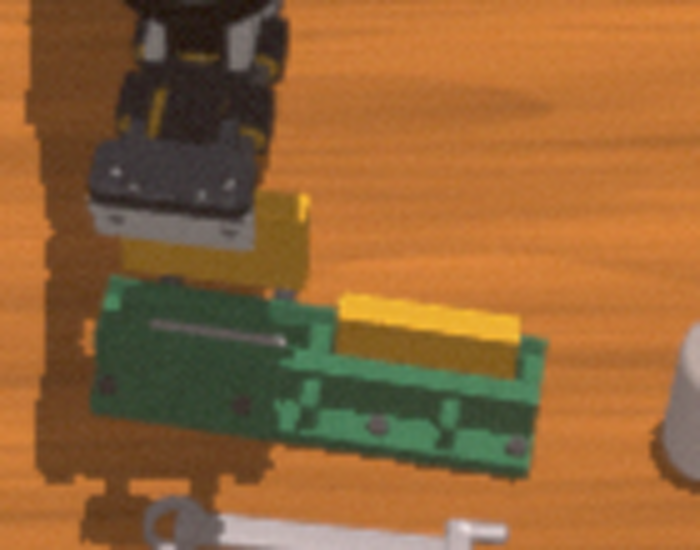

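View pics/side5.png

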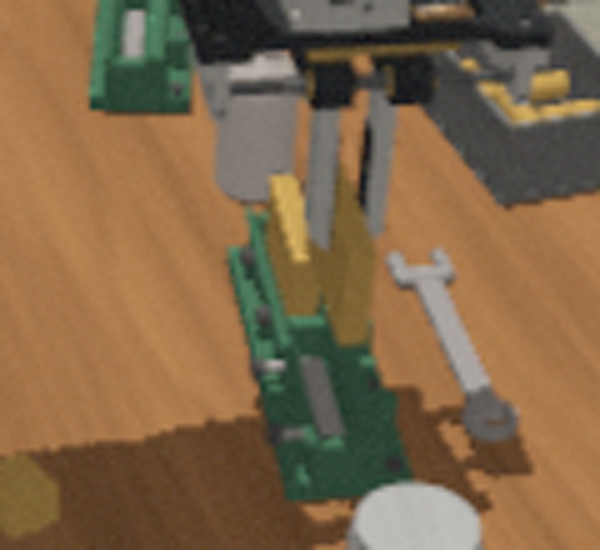

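Run:
```python
import cv2
p=cv2.imread("pics/wrist5.png")[10:250,260:390]; cv2.imwrite("pics/w5z.png",cv2.resize(p,None,fx=2.5*1,fy=2.5,interpolation=cv2.INTER_CUBIC))
```

```text
(no output)
```

View pics/w5z.png

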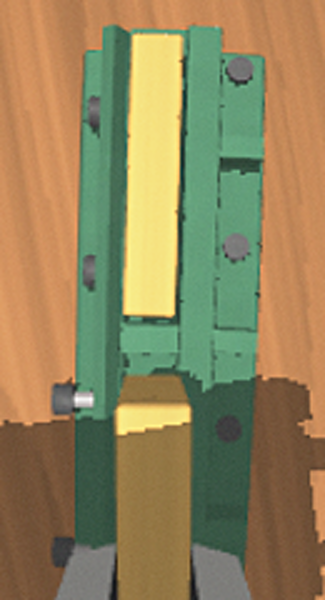

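Run:
```python
from h import *
import pickle
np.set_printoptions(precision=4,suppress=True)
w,s,d=[pickle.load(open(f"{n}5.pkl","rb")) for n in("wrist","scene","side")]
W=lambda u,v:(u/2.5+260-.3,v/2.5+10-.3); S=lambda u,v:(u/5+260-.4,v/5+170-.4); D=lambda u,v:(u/5+290-.4,v/5+130-.4)
zt=.2286-.0754; zf=zt; zt+=0.0
foot=.2286-.1354; top=foot+.06
F=np.array([onz(w,*W(*p),.074) for p in[(132,33),(182,35),(176,318),(122,315)]])
print("W fitted",F,F.mean(0)); 
for a,b in((0,3),(1,2)): print("yaw",np.arctan2(-(F[a]-F[b])[0],(F[a]-F[b])[1]))
print("W held top far",onz(w,*W(117,403),top),onz(w,*W(191,403),top),"foot far",onz(w,*W(123,376),foot),onz(w,*W(183,376),foot))
print("S fitted",[onz(s,*S(*p),.074) for p in[(340,297),(521,319),(521,342),(340,320)]])
print("S held foot +x edge",onz(s,*S(122,276),foot),onz(s,*S(305,292),foot))
print("S held top far",onz(s,*S(300,195),top),onz(s,*S(310,196),top))
print("D fitted",[onz(d,*D(*p),.074) for p in[(272,178),(296,176),(309,255),(287,262)]])
print("D held foot",[onz(d,*D(*p),foot) for p in[(336,342),(368,346)]])
```

```text
W fitted [[0.6514 0.1761 0.074 ]
 [0.6664 0.1728 0.074 ]
 [0.6492 0.0848 0.074 ]
 [0.6332 0.0885 0.074 ]] [0.6501 0.1305 0.074 ]
yaw -0.20499183960458553
yaw -0.19259418696636382
W held top far [0.6333 0.0725 0.1532] [0.6483 0.0699 0.1532] foot far [0.6315 0.0719 0.0932] [0.6482 0.069  0.0932]
S fitted [array([0.6399, 0.0885, 0.074 ]), array([0.6554, 0.1767, 0.074 ]), array([0.6688, 0.1755, 0.074 ]), array([0.6535, 0.0879, 0.074 ])]
S held foot +x edge [ 0.6377 -0.0182  0.0932] [0.6495 0.0708 0.0932]
S held top far [0.6353 0.0686 0.1532] [0.636  0.0732 0.1532]
D fitted [array([0.6558, 0.1737, 0.074 ]), array([0.6704, 0.1717, 0.074 ]), array([0.6477, 0.093 , 0.074 ]), array([0.6332, 0.0901, 0.074 ])]
D held foot [array([ 0.6209, -0.0107,  0.0932]), array([ 0.6358, -0.0188,  0.0932])]
```

```bash
python3 plan.py .630 .0233 .190 1.371 0.3
```

```text
t 5.2 pos [0.6337 0.0254 0.2295] rpy [-3.1323e+00  2.4000e-03  1.3981e+00] F [ 0.2  0.6 -3.1] gw 0.0154 q [-0.02  0.55  1.34 -0.    1.26  0.16]
n 4 d [-0.0037 -0.0021 -0.0395] dw -0.0271
tx -0.02 ty -0.02 tz 0.25 rz 0.10
tx -0.02 ty -0.02 tz 0.25 rz 0.10
tx -0.02 ty -0.02 tz 0.25 rz 0.10
tx -0.02 ty -0.02 tz 0.25 rz 0.10
```

```bash
python3 -m pendant '[{"rx":-0.1,"ry":0.03,"rz":0.1,"tx":-0.02,"ty":-0.02,"tz":0.25,"grip":1},{"rx":0,"ry":0,"rz":0.1,"tx":-0.02,"ty":-0.02,"tz":0.25,"grip":1},{"rx":0,"ry":0,"rz":0.1,"tx":-0.02,"ty":-0.02,"tz":0.25,"grip":1},{"rx":0,"ry":0,"rz":0.1,"tx":-0.02,"ty":-0.02,"tz":0.2,"grip":1},{"rx":0,"ry":0,"rz":0,"tx":0,"ty":0,"tz":0,"grip":1},{"rx":0,"ry":0,"rz":0,"tx":0,"ty":0,"tz":0,"grip":1}]';  python3 plan.py .630 .0233 .190 1.371 0.3
```

```text
time_s: 5.7
ee_pos: [0.6274, 0.0217, 0.1885]
eef_rot: [-3.138, 0.001, 1.367]
force: [0.9, 0.3, -2.7]
grip_width: 0.0153
t 5.7 pos [0.6274 0.0217 0.1885] rpy [-3.1375e+00  7.0000e-04  1.3670e+00] F [ 0.9  0.3 -2.7] gw 0.0153 q [-0.02  0.58  1.4   0.    1.17  0.18]
n 1 d [0.0026 0.0016 0.0015] dw 0.004
tx 0.05 ty 0.06 tz -0.04 rz -0.06
```

```bash
python3 -m pendant '[{"rx":-0.05,"ry":0.01,"rz":-0.06,"tx":0.05,"ty":0.06,"tz":-0.04,"grip":1},{"rx":0,"ry":0,"rz":0,"tx":0,"ty":0,"tz":0,"grip":1}]';  python3 plan.py .630 .0233 .190 1.371 0.3
python3 - <<'E'
from h import *
import pickle
for n in ["wrist","scene","side"]:
    c=cam(n); pickle.dump(c,open(f"{n}6.pkl","wb")); p=c["pixels"]
    if n=="scene": p=cv2.resize(p[170:280,260:400],None,fx=5,fy=5,interpolation=cv2.INTER_CUBIC)
    if n=="side": p=cv2.resize(p[130:240,290:410],None,fx=5,fy=5,interpolation=cv2.INTER_CUBIC)
    if n=="wrist": p=cv2.resize(p[0:240,240:400],None,fx=2.5,fy=2.5,interpolation=cv2.INTER_CUBIC)
    cv2.imwrite(f"pics/{n}6.png",p)
E
```

```text
time_s: 5.87
ee_pos: [0.6304, 0.0232, 0.1905]
eef_rot: [-3.141, -0.0, 1.372]
force: [0.2, -0.0, -2.2]
grip_width: 0.0156
t 5.87 pos [0.6304 0.0232 0.1905] rpy [-3.1414e+00 -1.0000e-04  1.3715e+00] F [ 0.2 -0.  -2.2] gw 0.0156 q [-0.02  0.58  1.39  0.    1.17  0.18]
n 1 d [-0.0004  0.0001 -0.0005] dw -0.0005
tx -0.00 ty -0.01 tz 0.01 rz 0.01
```

View pics/wrist6.png

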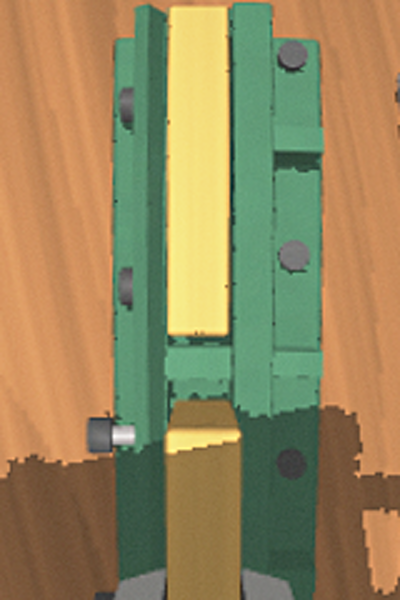

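View pics/scene6.png

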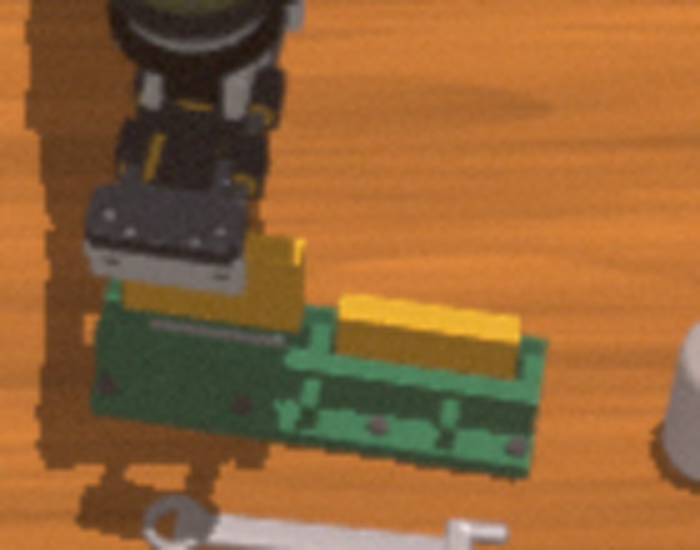

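View pics/side6.png

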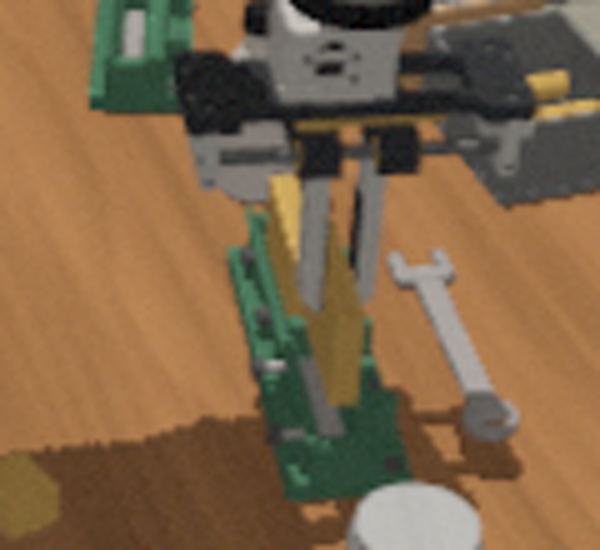

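Run:
```python
from h import *
import pickle
np.set_printoptions(precision=4,suppress=True)
w,s,d=[pickle.load(open(f"{n}6.pkl","rb")) for n in("wrist","scene","side")]
W=lambda u,v:(u/2.5+240-.3,v/2.5-.3); S=lambda u,v:(u/5+260-.4,v/5+170-.4); D=lambda u,v:(u/5+290-.4,v/5+130-.4)
foot=.1905-.1354; top=foot+.06
p0=np.array([.6304,.0232,0]); yw=-.199
R=np.array([[np.cos(yw),np.sin(yw),0],[-np.sin(yw),np.cos(yw),0],[0,0,1]])
L=lambda P:((R@(P-p0))*1000).round(1)
def show(n,c,f,P,z): print(n,[L(onz(c,*f(*p),z)).tolist() for p in P])
show("W fit",w,W,[(168,6),(229,6),(229,334),(168,334)],.074)
show("W held top",w,W,[(166,428),(240,428)],top); show("W held foot",w,W,[(172,402),(236,402)],foot)
show("W wall top inner/outer at mid",w,W,[(233,200),(272,200),(233,370),(272,370)],.044)
show("W lip top",w,W,[(135,200),(165,200),(135,370),(166,370)],.041)
show("W rail base edges?",w,W,[(115,200),(321,200)],.0)
show("S fit",s,S,[(340,297),(521,319),(521,342),(340,320)],.074)
show("S held foot +x",s,S,[(124,306),(302,331)],foot)
show("D fit foot near corner",d,D,[(287,262)],.074)
show("D held foot",d,D,[(330,402),(359,406)],foot)
show("S rail wall top back edge", s,S,[(95,330),(545,380)],.044)
```

```text
W fit [[-9.8, 153.8, 74.0], [6.1, 153.8, 74.0], [6.0, 64.8, 74.0], [-9.6, 64.8, 74.0]]
W held top [[-8.3, 46.3, 115.1], [6.9, 46.3, 115.1]]
W held foot [[-9.4, 45.3, 55.1], [8.7, 45.3, 55.1]]
W wall top inner/outer at mid [[8.1, 104.2, 44.0], [19.5, 104.4, 44.0], [8.2, 53.6, 44.0], [19.7, 53.7, 44.0]]
W lip top [[-20.8, 104.8, 41.0], [-11.9, 104.7, 41.0], [-21.0, 53.5, 41.0], [-11.7, 53.4, 41.0]]
W rail base edges? [[-31.3, 111.4, 0.0], [40.6, 111.8, 0.0]]
S fit [[-3.6, 65.9, 74.0], [-5.9, 155.4, 74.0], [7.5, 156.9, 74.0], [9.9, 68.0, 74.0]]
S held foot +x [[7.6, -41.9, 55.1], [7.1, 48.7, 55.1]]
D fit foot near corner [[-10.5, 66.2, 74.0]]
D held foot [[-3.7, -38.2, 55.1], [11.2, -43.0, 55.1]]
S rail wall top back edge [[17.2, -55.4, 44.0], [7.9, 171.2, 44.0]]
```

```bash
python3 -m pendant '[{"rx":0,"ry":0,"rz":0,"tx":0.01,"ty":-0.05,"tz":0,"grip":1},{"rx":0,"ry":0,"rz":0,"tx":0,"ty":0,"tz":0.12,"grip":1},{"rx":0,"ry":0,"rz":0,"tx":0,"ty":0,"tz":0.12,"grip":1},{"rx":0,"ry":0,"rz":0,"tx":0,"ty":0,"tz":0.05,"grip":1},{"rx":0,"ry":0,"rz":0,"tx":0,"ty":0,"tz":0,"grip":1}]';  python3 plan.py .6284 .024 .175 1.3715 0.3
```

```text
time_s: 6.43
ee_pos: [0.628, 0.0241, 0.1779]
eef_rot: [-3.141, -0.0, 1.371]
force: [-0.2, 0.6, -3.5]
grip_width: 0.0153
t 6.43 pos [0.628  0.0241 0.1779] rpy [-3.1414 -0.      1.3713] F [-0.2  0.6 -3.5] gw 0.0153 q [-0.02  0.59  1.4   0.    1.15  0.18]
n 1 d [ 0.0004 -0.0001 -0.0029] dw 0.0002
tx 0.00 ty 0.01 tz 0.07 rz -0.00
```

Foot is near z 0.0425 with no contact (1 mm below the wall top); look once.

Run:
```python
from h import *
for n in ["wrist","side"]:
    c=cam(n); p=c["pixels"]
    if n=="side": p=cv2.resize(p[130:240,290:410],None,fx=5,fy=5,interpolation=cv2.INTER_CUBIC)
    if n=="wrist": p=cv2.resize(p[0:240,240:400],None,fx=2.5,fy=2.5,interpolation=cv2.INTER_CUBIC)
    cv2.imwrite(f"pics/{n}7.png",p)
```

```text
(no output)
```

View pics/wrist7.png

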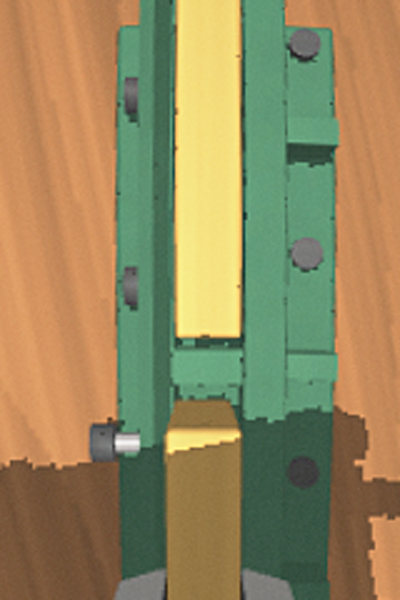

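View pics/side7.png

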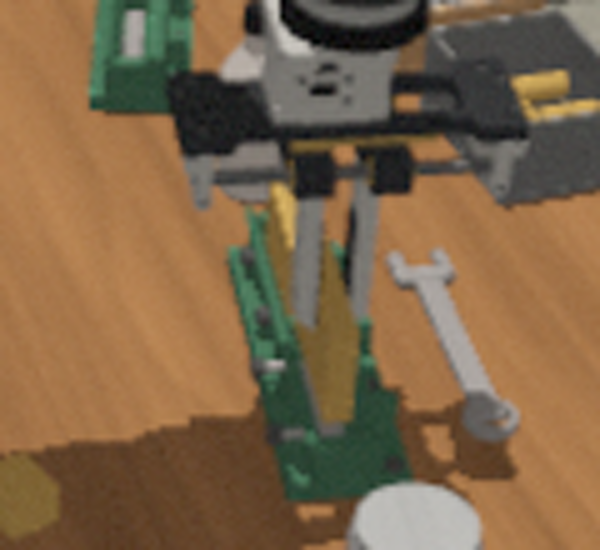

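```bash
python3 -m pendant '[{"rx":0,"ry":0,"rz":0,"tx":0,"ty":0,"tz":0.15,"grip":1},{"rx":0,"ry":0,"rz":0,"tx":0,"ty":0,"tz":0.15,"grip":1},{"rx":0,"ry":0,"rz":0,"tx":0,"ty":0,"tz":0.06,"grip":1},{"rx":0,"ry":0,"rz":0,"tx":0,"ty":0,"tz":0,"grip":1}]';  python3 plan.py .628 .024 .1494 1.3715 0.3
```

```text
time_s: 6.87
ee_pos: [0.6282, 0.024, 0.1626]
eef_rot: [3.141, -0.0, 1.371]
force: [0.4, -0.7, -2.9]
grip_width: 0.0155
t 6.87 pos [0.6282 0.024  0.1626] rpy [ 3.1410e+00 -1.0000e-04  1.3713e+00] F [ 0.4 -0.7 -2.9] gw 0.0155 q [-0.02  0.61  1.41  0.    1.12  0.18]
n 2 d [-0.0002  0.     -0.0132] dw 0.0002
tx -0.00 ty -0.00 tz 0.16 rz -0.00
tx -0.00 ty -0.00 tz 0.16 rz -0.00
```

```bash
python3 -m pendant '[{"rx":0,"ry":0,"rz":0,"tx":0,"ty":0,"tz":0.12,"grip":1},{"rx":0,"ry":0,"rz":0,"tx":0,"ty":0,"tz":0.12,"grip":1},{"rx":0,"ry":0,"rz":0,"tx":0,"ty":0,"tz":0.08,"grip":1},{"rx":0,"ry":0,"rz":0,"tx":0,"ty":0,"tz":0.05,"grip":1}]' 60;  python3 plan.py .628 .024 .1494 1.3715 0.3
```

```text
time_s: 7.2
ee_pos: [0.6285, 0.024, 0.1493]
eef_rot: [3.139, -0.0, 1.371]
force: [-7.5, 0.1, 20.3]
grip_width: 0.0157
t 7.2 pos [0.6285 0.024  0.1493] rpy [ 3.1394e+00 -3.0000e-04  1.3714e+00] F [-7.5  0.1 20.3] gw 0.0157 q [-0.02  0.63  1.42 -0.    1.09  0.18]
n 1 d [-0.0005 -0.      0.0001] dw 0.0001
tx -0.00 ty -0.01 tz -0.00 rz -0.00
```

```bash
python3 -m pendant '[{"rx":0,"ry":0,"rz":0,"tx":0,"ty":-0.02,"tz":0.04,"grip":1},{"rx":0,"ry":0,"rz":0,"tx":0,"ty":0,"tz":0.04,"grip":1}]';  python3 plan.py .628 .024 .1494 1.3715 0.3
python3 -m pendant '[{"rx":0,"ry":0,"rz":0,"tx":0,"ty":0,"tz":0.04,"grip":1},{"rx":0,"ry":0,"rz":0,"tx":0,"ty":0,"tz":0.04,"grip":1}]';  python3 plan.py .628 .024 .1494 1.3715 0.3|head -2
```

```text
time_s: 7.37
ee_pos: [0.6283, 0.0241, 0.1493]
eef_rot: [3.137, -0.001, 1.371]
force: [-11.7, -0.1, 18.8]
grip_width: 0.0156
t 7.37 pos [0.6283 0.0241 0.1493] rpy [ 3.1367e+00 -5.0000e-04  1.3715e+00] F [-11.7  -0.1  18.8] gw 0.0156 q [-0.02  0.63  1.42 -0.    1.09  0.18]
n 1 d [-0.0003 -0.0001  0.0001] dw 0.0
tx -0.00 ty -0.01 tz -0.00 rz -0.00
time_s: 7.53
ee_pos: [0.6283, 0.0241, 0.1493]
eef_rot: [3.136, -0.0, 1.372]
force: [-11.1, 0.4, 17.6]
grip_width: 0.0157
t 7.53 pos [0.6283 0.0241 0.1493] rpy [ 3.1363e+00 -5.0000e-04  1.3716e+00] F [-11.1   0.4  17.6] gw 0.0157 q [-0.02  0.63  1.42 -0.    1.09  0.18]
n 1 d [-0.0003 -0.0001  0.0001] dw -0.0001
```

```bash
python3 -m pendant '[{"rx":0.08,"ry":0,"rz":0,"tx":0,"ty":-0.04,"tz":0.06,"grip":1},{"rx":0.05,"ry":0,"rz":0,"tx":0,"ty":-0.02,"tz":0.06,"grip":1}]';  python3 plan.py .628 .024 .1494 1.3715 0.3|head -2
python3 - <<'E'
from h import *
for n in ["wrist","side","scene"]:
    c=cam(n); p=c["pixels"]
    if n=="scene": p=cv2.resize(p[170:280,260:400],None,fx=5,fy=5,interpolation=cv2.INTER_CUBIC)
    if n=="side": p=cv2.resize(p[130:240,290:410],None,fx=5,fy=5,interpolation=cv2.INTER_CUBIC)
    if n=="wrist": p=cv2.resize(p[0:240,240:400],None,fx=2.5,fy=2.5,interpolation=cv2.INTER_CUBIC)
    cv2.imwrite(f"pics/{n}8.png",p)
o=ctrl.get_obs(); print(o["force"],o["moment"],o["ee_pos"],o["eef_rot"])
E
```

```text
time_s: 7.7
ee_pos: [0.628, 0.0241, 0.1492]
eef_rot: [3.136, -0.001, 1.372]
force: [-5.8, -1.2, 19.8]
grip_width: 0.0155
t 7.7 pos [0.628  0.0241 0.1492] rpy [ 3.1362e+00 -1.2000e-03  1.3716e+00] F [-5.8 -1.2 19.8] gw 0.0155 q [-0.02  0.62  1.42  0.    1.09  0.18]
n 1 d [-0.     -0.0001  0.0002] dw -0.0001
[-3.75111458 -0.90343555 17.50921401] [-0.4039422   0.93223914  0.02463094] [0.62799831 0.02409739 0.14923715] [ 3.13643395e+00 -1.15524413e-03  1.37160299e+00]
```

View pics/wrist8.png

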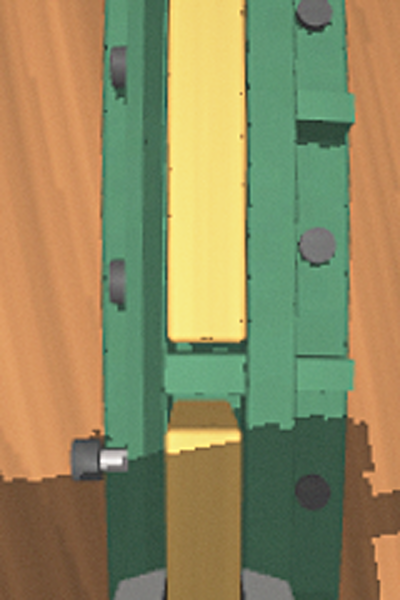

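View pics/side8.png

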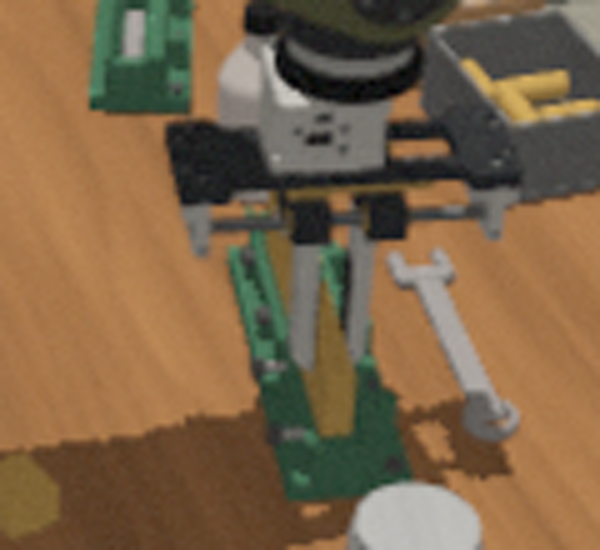

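View pics/scene8.png

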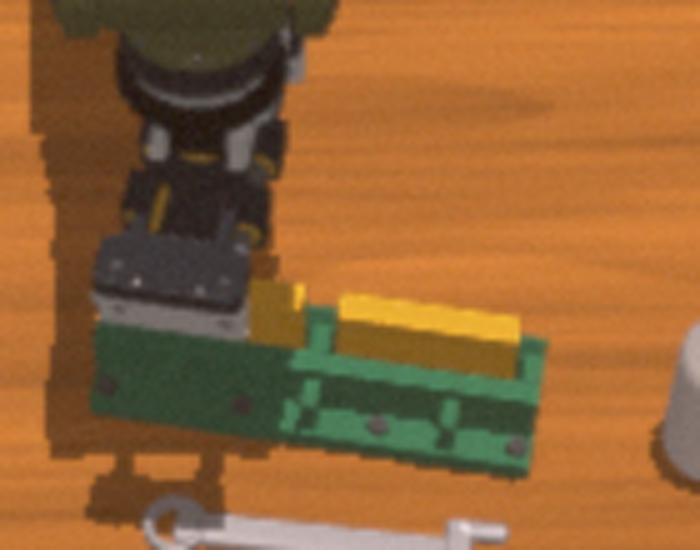

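```bash
python3 -m pendant '[{"rx":0.08,"ry":0,"rz":0,"tx":0,"ty":-0.03,"tz":0.15,"grip":1},{"rx":0.05,"ry":0,"rz":0,"tx":0,"ty":-0.02,"tz":0.15,"grip":1},{"rx":0.05,"ry":0,"rz":0,"tx":0,"ty":-0.01,"tz":0.15,"grip":1}]'
python3 - <<'E'
from h import *
np.set_printoptions(precision=4,suppress=True)
c=cam("wrist"); p=c["pixels"]; p=cv2.resize(p[0:240,240:400],None,fx=2.5,fy=2.5,interpolation=cv2.INTER_CUBIC)
cv2.imwrite("pics/wrist9.png",p)
o=ctrl.get_obs(); print(o["force"],o["moment"],o["ee_pos"],o["eef_rot"],o["grip_width"])
E
```

```text
time_s: 8.1
ee_pos: [0.6287, 0.0239, 0.1492]
eef_rot: [3.136, -0.002, 1.372]
force: [-30.1, -0.8, 58.5]
grip_width: 0.016
[-29.0287  -1.9665  57.9261] [-0.1357  6.4532  0.0079] [0.6287 0.0239 0.1492] [ 3.1358 -0.0023  1.3718] 0.01526496723906329
```

View pics/wrist9.png

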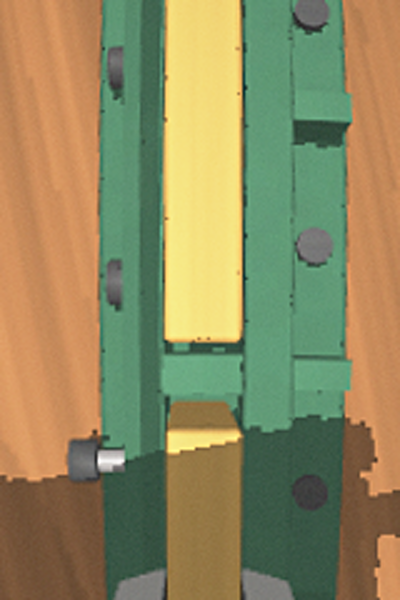

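```bash
python3 -m pendant '[{"rx":0,"ry":0,"rz":0,"tx":0,"ty":-0.03,"tz":0.05,"grip":1},{"rx":0,"ry":0,"rz":0,"tx":0,"ty":-0.02,"tz":0.06,"grip":1},{"rx":0,"ry":0,"rz":0,"tx":0,"ty":-0.02,"tz":0.06,"grip":1}]'
python3 - <<'E'
from h import *
np.set_printoptions(precision=4,suppress=True)
c=cam("wrist"); cv2.imwrite("pics/wrist10.png",cv2.resize(c["pixels"][0:240,240:400],None,fx=2.5,fy=2.5,interpolation=cv2.INTER_CUBIC))
o=ctrl.get_obs(); print(o["force"],o["moment"],o["ee_pos"],o["eef_rot"],o["grip_width"],o["joint_vel"].round(4))
W=lambda u,v:(u/2.5+240-.3,v/2.5-.3); p0=np.r_[o["ee_pos"][:2],0]; yw=-.199
R=np.array([[np.cos(yw),np.sin(yw),0],[-np.sin(yw),np.cos(yw),0],[0,0,1]])
for n,p,z in [("fit",(165,341),.074),("fit",(242,341),.074),("held",(167,430),.074),("held",(242,430),.074),("held@.078",(167,430),.078),("held@.078",(242,430),.078),("wall",(245,380),.044)]: print(n,(R@(onz(c,*W(*p),z)-p0)*1000).round(1))
E
```

```text
time_s: 8.4
ee_pos: [0.6272, 0.0241, 0.1495]
eef_rot: [3.128, -0.003, 1.372]
force: [-2.4, -1.2, 10.4]
grip_width: 0.0154
[-2.4226 -0.4525 12.4568] [-0.193   0.8434  0.0269] [0.6272 0.0241 0.1493] [ 3.1278 -0.0028  1.3718] 0.015476283454886518 [-0.0001  0.0038 -0.0057  0.0031  0.0052  0.0004]
fit [-7.3 64.4 74. ]
fit [ 8.3 64.4 74. ]
held [-7. 46. 74.]
held [ 8.5 46.  74. ]
held@.078 [-6.8 46.6 78. ]
held@.078 [ 8.2 46.6 78. ]
wall [11.1 54.1 44. ]
```

View pics/wrist10.png

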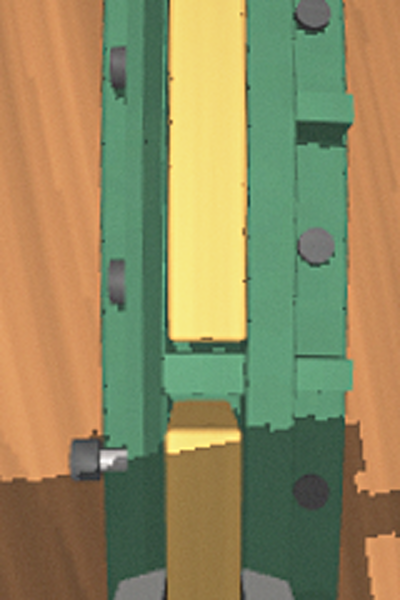

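```bash
python3 -m pendant '[{"rx":0.15,"ry":0,"rz":0,"tx":0,"ty":0,"tz":0.08,"grip":1},{"rx":0.1,"ry":0,"rz":0,"tx":0,"ty":-0.02,"tz":0.08,"grip":1},{"rx":0.05,"ry":0,"rz":0,"tx":0,"ty":-0.02,"tz":0.09,"grip":1}]'
python3 -c '
from station import ctrl
ctrl.camera("side");ctrl.camera("side");o=ctrl.get_obs(); print(o["time_s"],o["force"],o["ee_pos"],o["eef_rot"],o["grip_width"],o["joint_vel"].round(4))'
```

```text
time_s: 8.7
ee_pos: [0.6286, 0.0238, 0.1492]
eef_rot: [3.136, -0.004, 1.372]
force: [-14.1, -0.6, 35.9]
grip_width: 0.0152
8.8 [-11.59585182  -0.85160404  31.26597954] [0.62849583 0.0238014  0.14923613] [ 3.13647769 -0.00372066  1.3721549 ] 0.01563416572538051 [ 0.0016 -0.0006  0.0011 -0.0009 -0.0023  0.0002]
```

```bash
python3 -c '
from station import ctrl
for i in range(4):
    for k in range(5): ctrl.camera("side")
    o=ctrl.get_obs(); print(o["time_s"],o["force"].round(1),o["ee_pos"].round(4),o["eef_rot"].round(4),round(o["grip_width"],4))'
```

```text
9.05 [-11.3  -1.   30.9] [0.6285 0.0238 0.1492] [ 3.1363 -0.0037  1.3722] 0.015
9.3 [-12.4  -0.9  29.9] [0.6285 0.0238 0.1492] [ 3.1364 -0.0037  1.3722] 0.0158
9.55 [-10.6  -2.   30.1] [0.6285 0.0239 0.1492] [ 3.1363 -0.0038  1.3722] 0.0153
9.8 [-11.8  -1.7  30. ] [0.6285 0.0238 0.1492] [ 3.1363 -0.0037  1.3722] 0.0154
```

Steady for a second, so I am handing it in.

```bash
python3 -c '
from station import ctrl
print(ctrl.hand_in())'
```

```text
the job is handed in; nothing more can be done
None
```

I fitted the loose brass strip into the right (−y) channel, which was the empty one, and handed the job in at about 9.8 s with the gripper still holding it pressed down. No verdict was reported.

**Seating:** the strip stopped at TCP z 0.149, the height I predicted for the floor. It did not go lower when I pressed harder, up to about 58 N. I then eased off to a hold of about 30 N, against the spring's 14 N.

**Position:** in the last wrist picture that I measured, the gap to the fitted strip was 18.4 mm (18 mm expected), and the strip was in line with it across the channel to about 0.3 mm. I then pressed a little more and did not measure a picture after that. The tool tilt stayed under 0.01 rad.

**Stability:** over the last second before hand-in, pose, force and grip width held steady, with the grip set to 60 N.

**Checks that disagreed or were not made:**
- **Sideways force:** a push of about 11 N across the channel remains, with the strip leaning lightly on the wall.
- **Camera estimates:** before I lowered the strip, the scene and side views differed from the wrist view by several mm. I went by the wrist view.
- **Ejector:** its reading is not available to me, so I inferred that it is fully down from the hard stop.
- **Bystanders:** I did not measure their positions at the end. I saw nothing moved in the pictures I viewed.

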